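# Lever up the oiler cover and take off a cap of unknown thread hand

### The arm

A 6-joint arm with a two-finger parallel gripper is mounted at the origin on the work surface. World frame = base frame: x ahead of the robot, y to its left, z up, the work surface at z = 0. Lengths are in m, angles in rad, forces in N, time in s.
With the tool pointing down it reaches from about 0.275 to 0.875 m from the base axis. Payload 12.5 kg.
Tool frame: the origin (TCP) lies on the centre line of the jaws, within the pads' length; the fingertips stand r.finger_overhang ahead of it and the grasp point (between the pads) lies 3 mm ahead of it (r.finger_overhang is the distance from the TCP to the fingertips, in m); z points along the fingers, y is the line along which they close (so a half turn about z gives the same grasp; the last joint's range is limited). The gripper opens to 85 mm and grips with 20 to 120 N. Pads are 22 mm wide; open, the fingers measure 114 mm over their backs; the gripper's body (76 mm by 85 mm) begins 54 mm behind the grasp point. The pads swing forward as they close: fully open they stand 13 mm farther back than shut.
Start: joints at [1.187, 0.351, 1.652, -0, 1.139, -0.085], TCP at [0.162, 0.526, 0.253] pointing down, gripper open.
Joint ranges: [-2.75, 2.75], [-0.79, 2.1], [0.01, 2.65], [-1.57, 4.71], [0.07, 3.14], [-2.87, 2.87]. Speed limits (rad/s): [2.22, 2.22, 2.79, 3.14, 3.14, 3.14].

### API

Orientations are given as a unit quaternion [x, y, z, w].
In Python, from cell import r, optics gives the robot as it stands. The module is installed in compiled form; this text tells all that it offers. Calls block until the motion is done:
- r.move_to(position, orientation): joint-space move of the TCP to a pose.
- r.move_linear(position, rot=None, vel=0.15): straight line of the TCP; rot=None keeps the orientation; vel is the mean speed in m/s.
- r.set_joints(angles): joint-space move.
- r.set_gripper(opening, squeeze=None): opening from 0.0 (shut) to 1.0 (fully open); squeeze is the grip in N (None keeps the last); returns when the fingers have stopped.
- r.sleep(seconds).
- r.inverse_kinematics(position, orientation): joint angles nearest the present ones, or None.
- optics.get_image(name): name is "scene" or "side" or "wrist"; returns a dict with "pixels" (400x640x3 uint8, red, green, blue), "depth" (400x640 float32, m along the optical axis (not along the pixel's ray), 0 where there is no reading), "fx", "fy", "cx", "cy" (pixels), "D" ([k1, k2, p1, p2, k3] as OpenCV has them; the pictures are not rectified), "camera_from_world" (4x4, takes a point from world to camera coordinates); the wrist camera has in their place "mount" (4x4, takes a point from camera to tool coordinates, whose origin is the TCP and whose axes are the flange's). Camera axes: x right, y down, z forward; pixel columns grow to the right and rows downward; lengths in m; the calibration is good to about 2 mm. A picture is of the moment at which its call begins: read the wrist's pose just before it.
A pose or a line that the arm cannot do raises r.PlanningError and nothing moves.
- r.hand_in(): hands the job in; it is judged then, once.
Readings, each from a call of its own:
- r.current_t(): time.
- r.current_q(): joint angles.
- r.current_qvel(): joint speeds.
- r.current_effort(): joint torques, N m.
- r.current_tool_pos(): TCP position.
- r.current_ee_rot(): TCP orientation.
- r.current_contact_force(): force on the tool from outside, world axes, zero at the start.
- r.current_torque(): the same for the moment, N m.
- r.current_opening(): opening from 0.0 (shut) to 1.0 (fully open).
- r.current_finger_force(): force on a finger pad.
Only numpy, scipy, OpenCV 4.12 (cv2) and the standard library are available. Lean on these libraries where they do the work, as an engineer would, in place of code of your own. Each camera call takes 0.05 s, during which the arm holds its last target. There are 200 camera calls.

### The job

On the blue bench oiler, lever the hinged steel cover open with the blade tool, not with your fingers, right up until it stands about upright, and lay the blade tool back down flat on the bench. Then take the black cap off the filler neck in the well: its part-turn thread may be left- or right-handed, so try gently both ways to find the way it loosens, turn it to the end and lift it straight off. Finish while still holding the cap in the gripper, up in the air well above the oiler's walls, and leave the other things on the bench where they are.

Things in the scene. Friction and masses are not known exactly. Their poses are not given: they have to be found in the camera images.
- unit: The oiler, fixed on the bench: a blue open-topped square well, 150 x 150 mm outside, walls 5 mm thick and 75 mm high, inner floor 5 mm above the bench. Origin: centre of the well at bench height. Its +x axis points level to the cover's hinge; beyond the hinge (x from 75 to 155 mm) follows a sealed pump housing 63 mm high. The filler neck with the cap stands in the centre of the well.
- cover (a joint): Opening angle (rad) of the steel cover over the well: 0 shut, flat on the walls; grows as its free edge is raised; 1.57 upright; stop at 1.8. A plate 166 mm from hinge to free edge, 152 mm wide, 4 mm thick, 0.12 kg. The hinge is stiff: the cover stays at any angle; raising the free edge takes about 2 N. Shut, it hides the cap.
- cover_edge (a point): Middle of the cover's free edge, on its underside; shut, it lies 75 mm above the bench and sticks out 16 mm beyond the well's wall on the side away from the hinge, which leaves a lip to lever under. It moves with the cover.
- cover_hinge (a point): Middle of the hinge line, level with the shut cover's underside, 75 mm above the bench and 75 mm along the unit's +x from its centre; the hinge line runs along the unit's y.
- cap: Round black ribbed plastic cap with a raised line across its top along its x, 48 mm across, 36 mm high, 0.04 to 0.09 kg. Origin: centre of its underside; z up along the thread axis. Fitted, its underside rests 17 mm above the bench and its x axis lies along the unit's x (to 5 degrees). Up to 3 mm of side play.
- neck (a point): Point on the thread axis in the well, 17 mm above the bench, where the cap's underside is seated, on a collar 48 mm across. The coarse part-turn (bayonet) thread is of unknown hand: the wrong way the cap meets a hard stop within about 5 degrees; the right way it turns freely for about 70 degrees to a second stop. From about 52 degrees on it lifts straight up, and is off the neck after 25 mm.
- blade: Blade tool (scraper) lying on the bench: wooden handle 100 mm long, 18 mm wide, 26 mm high as it lies, and a flat stiff steel blade 100 mm long, 22 mm wide, 3 mm thick; about 0.11 kg. Origin: where handle and blade meet, at the underside of the handle; +x points along the blade to its tip, z up.
- blade_grip (a point): Point in the middle of the handle's width and height, 25 mm behind the blade (near the centre of mass), 13 mm above the handle's underside.
- blade_tip (a point): Middle of the blade's front edge, half way through its thickness, 125 mm ahead of blade_grip and at the same height.
- tray: Bystander: clear plastic two-part drawer of screws, 160 x 110 x 45 mm; origin at centre of underside.
- chuck: Bystander: steel drill chuck standing upright, 50 mm across, 66 mm high; origin at centre of underside.
- nut: Bystander: steel hex nut lying flat, 36 mm across flats, 18 mm high; origin at centre of underside.
- bolt: Bystander: steel hex bolt standing on its head, 28 mm across flats, 56 mm high; origin under the head.
- spray_can: Bystander: red can, 66 mm across, 170 mm high; origin at centre of underside.
- wrench: Bystander: steel spanner lying flat, 190 mm long along its x; origin at centre of underside.
- screw_jar: Bystander: glass jar with grey lid, 68 mm across, 85 mm high; origin at centre of underside.
There are look-alikes about, which are no part of the job. There is more than one size of the blade; the job needs the larger.

How it is judged:
On the way, in this order (a step that is already met when the one before it is completed fails the run):
1. the cover is raised a little (past 0.3 rad) with the blade tool pressing on it (value of joint cover above 0.3 rad and contact force between blade and cover above 0.2 N), for 0.05 s.
2. the cover stands open past 1.3 rad (value of joint cover above 1.3 rad), for 0.2 s.
3. the cap is turned more than 0.75 rad on its neck, still down in the thread (angle between the x axis of cap and the x axis of unit, either way round above 0.75 rad and height (world z) of cap below 0.027 m), for 0.05 s.
At the end, for the whole second after the job is handed in: The cap is held by the fingers, at rest, its underside more than 110 mm above the bench (walls are 75 mm), touching nothing else; the cover is open past 1.25 rad; the blade tool lies flat on the bench, released and at rest (height (world z) of cap above 0.11 m and linear speed of cap below 0.04 m/s and contact force between the fingers and cap above 2 N and contact force between cap and unit below 0.2 N and contact force between cap and cover below 0.2 N and contact force between each of cap, the fingers and blade below 0.2 N and value of joint cover above 1.25 rad and height (world z) of blade_grip below 0.03 m and (angle between blade's own z axis and vertical below 0.15 rad or angle between blade's own y axis and vertical below 0.15 rad or angle between blade's own z axis and vertical above 2.99 rad or angle between blade's own y axis and vertical above 2.99 rad) and linear speed of blade below 0.03 m/s); the arm keeps its last pose, push and grip.
It fails at once if the fingers push the cover while it is less than 1.2 rad open (contact force between the fingers and cover above 1.5 N and value of joint cover below 1.2 rad).
It fails at once if a bystander is moved more than 30 mm (distance of any of tray, chuck, nut, bolt, spray_can, wrench, screw_jar from where it was at the start of the episode above 0.03 m).
It also fails if it takes over 61 s, if anything falls off the work surface, if the arm or the gripper's body presses on something with over 40 N, if the wrist force passes 120 N, or if a joint passes its speed limit or range.

## Working session

There is one attempt and no reset: what is moved stays moved. The work goes in short steps, each a Python script; the robot and the scene stay as the last script left them, time stands still between calls to the robot, and variables do not carry over. Pictures are saved under pics/ and viewed, at most 10 in all, crops included, and the job is handed in when it is done.

```bash
mkdir -p pics
cat > h.py <<'E'
import numpy as np, cv2
from scipy.spatial.transform import Rotation as R
from cell import r, optics
def pts(im, uv, z=None):
    """world points of pixels uv; depth from image, or intersect plane z"""
    K=np.array([[im['fx'],0,im['cx']],[0,im['fy'],im['cy']],[0,0,1.]])
    uv=np.atleast_2d(np.array(uv,float))
    n=cv2.undistortPoints(uv[:,None],K,np.array(im['D'],float))[:,0]
    ray=np.c_[n,np.ones(len(n))]
    T=im['T'] if 'T' in im else np.linalg.inv(im['camera_from_world'])
    if z is None:
        d=im['depth'][uv[:,1].astype(int),uv[:,0].astype(int)][:,None]
        return (ray*d)@T[:3,:3].T+T[:3,3]
    w=ray@T[:3,:3].T
    return T[:3,3]+w*((z-T[2,3])/w[:,2:])
def cap(name):
    if name=='wrist':
        T=np.eye(4);T[:3,3]=r.current_tool_pos();T[:3,:3]=R.from_quat(r.current_ee_rot()).as_matrix()
    im=optics.get_image(name)
    if name=='wrist': im['T']=T@im['mount']
    return im
def save(im,f): cv2.imwrite('pics/'+f,im['pixels'][:,:,::-1])
E
python3 - <<'E'
from h import *
import pickle
for n in ['scene','side']:
    im=cap(n); save(im,n+'0.png'); pickle.dump(im,open(n+'0.pkl','wb'))
    print(n,np.linalg.inv(im['camera_from_world'])[:3].round(3).tolist(),im['fx'])
print(r.finger_overhang,r.current_ee_rot(),r.current_t())
E
```

```text
scene [[0.711, 0.514, -0.48, 1.294], [0.703, -0.525, 0.48, -0.701], [-0.005, -0.678, -0.735, 1.164]] 443.390682455008
side [[0.995, -0.057, 0.083, 0.489], [-0.101, -0.512, 0.853, -0.942], [-0.006, -0.857, -0.515, 0.661]] 433.0264278018496
0.022 [ 1.48853187e-01  9.88859179e-01 -4.86499228e-04 -1.22711353e-04] 0.1
```

View pics/scene0.png

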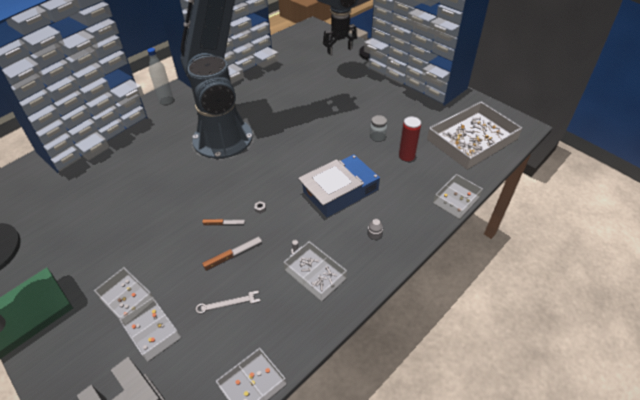

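View pics/side0.png

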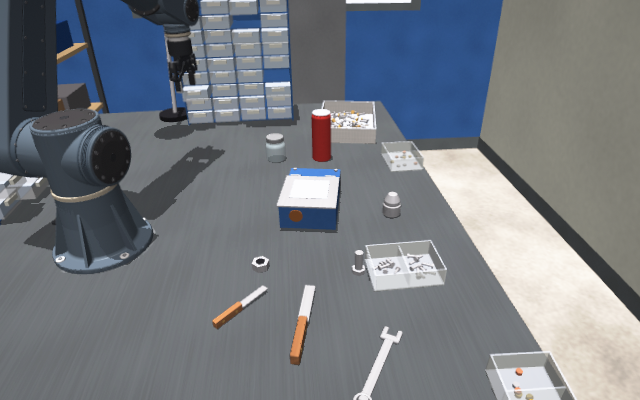

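The big blade is at scene (205–261, 240–266) and the oiler's cover is at (300–365, 160–200). The hinge and blue pump housing lie on the far (+y) side. Next I segment these by depth and colour.

Run:
```python
from h import *
import pickle
for n in ['scene','side']:
    im=pickle.load(open(n+'0.pkl','rb'))
    g=np.stack(np.meshgrid(np.arange(640),np.arange(400)),-1).reshape(-1,2)
    P=pts(im,g); d=im['depth'].ravel()>0; px=im['pixels'].reshape(-1,3).astype(int)
    hsv=cv2.cvtColor(im['pixels'],cv2.COLOR_RGB2HSV).reshape(-1,3)
    x0,y0,x1,y1=(295,150,385,220) if n=='scene' else (270,160,350,235)
    box=(g[:,0]>x0)&(g[:,0]<x1)&(g[:,1]>y0)&(g[:,1]<y1)&d
    m=box&(P[:,2]>.068)&(P[:,2]<.09)&(hsv[:,1]<60)
    q=P[m]; rc=cv2.minAreaRect((q[:,:2]*1000).astype(np.float32)); print(n,'cover',rc,np.median(q[:,2]),m.sum(), cv2.boxPoints(rc).tolist())
    m=box&(P[:,2]>.05)&(P[:,2]<.08)&(hsv[:,1]>120)
    q=P[m&(hsv[:,0]>100)]; print('housing', q.mean(0), cv2.minAreaRect((q[:,:2]*1000).astype(np.float32)))
    x0,y0,x1,y1=(200,235,265,272) if n=='scene' else (285,280,320,365)
    box=(g[:,0]>x0)&(g[:,0]<x1)&(g[:,1]>y0)&(g[:,1]<y1)&d
    h=box&(hsv[:,0]<22)&(hsv[:,1]>110)&(P[:,2]>.012); q=P[h]; print('handle',q.mean(0),np.median(q[:,2]),q[:,2].max(),cv2.minAreaRect((q[:,:2]*1000).astype(np.float32)),h.sum())
    b=box&(hsv[:,1]<60)&(px.sum(1)>330); q=P[b]; print('steel',q.mean(0),np.median(q[:,2]),cv2.minAreaRect((q[:,:2]*1000).astype(np.float32)),b.sum())
    vis=im['pixels'].copy().reshape(-1,3); vis[h]=[0,255,0]; vis[b]=[255,0,255]; vis=vis.reshape(400,640,3)
    c=vis[225:280,195:270] if n=='scene' else vis[275:370,280:325]
    cv2.imwrite(f'pics/v{n}.png',cv2.resize(c[:,:,::-1],None,fx=6,fy=6,interpolation=0))
```

```text
scene cover ((550.7947998046875, 106.0252685546875), (233.7781524658203, 158.84033203125), 80.34078216552734) 0.07714296370785734 1598 [[452.88800048828125, 4.119041442871094], [609.4765014648438, -22.53241729736328], [648.7015991210938, 207.93148803710938], [492.11309814453125, 234.58294677734375]]
housing [0.57255995 0.20122975 0.06081544] ((567.1741333007812, 195.30215454101562), (83.4709243774414, 152.1492919921875), 78.92826080322266)
handle [ 0.49463994 -0.37963248  0.02231057] 0.02283718347787933 0.03013185391601203 ((493.3265075683594, -378.3450622558594), (96.58678436279297, 21.280363082885742), 78.35120391845703) 193
steel [ 0.50941112 -0.27626328  0.00937558] 0.01145645352162683 ((506.9551086425781, -274.5641784667969), (108.18927001953125, 40.53880310058594), 77.53289794921875) 211
side cover ((548.139892578125, 106.53304290771484), (235.02590942382812, 152.75991821289062), 79.17562103271484) 0.07985708992567209 1816 [[451.0500793457031, 5.455047607421875], [601.092041015625, -23.233154296875], [645.229736328125, 207.6110382080078], [495.187744140625, 236.2992401123047]]
housing [0.55366617 0.12675513 0.06076122] ((550.7477416992188, 124.13841247558594), (239.91432189941406, 150.32493591308594), 79.75541687011719)
handle [ 0.48860214 -0.38421138  0.02498335] 0.02621536809455216 0.029913137136437173 ((488.8536682128906, -377.5093994140625), (99.42817687988281, 18.140209197998047), 77.65662384033203) 456
steel [ 0.50136463 -0.30852336  0.00274778] 0.0008274237711442534 ((496.0502624511719, -309.9737243652344), (232.23355102539062, 74.61102294921875), 85.03946685791016) 2212
```

```bash
cat >> h.py <<'E'
def down(deg): return (R.from_euler('z',deg,degrees=True)*R.from_euler('x',180,degrees=True)).as_quat()
E
python3 - <<'E'
from h import *
import pickle
for n,p in [('wu',[.53,.04,.42]),('wb',[.497,-.33,.27])]:
    r.move_to(p,down(79)); im=cap('wrist'); save(im,n+'.png'); pickle.dump(im,open(n+'.pkl','wb'))
    print(r.current_t(),r.current_q(),im['T'].round(3).tolist())
a=np.hstack([cv2.resize(cv2.imread('pics/%s.png'%n),(400,250)) for n in ['wu','wb']]);cv2.imwrite('pics/w2.png',a)
E
```

```text
2.4083 [-1.10316460e-02  1.98474801e-01  1.44820030e+00  1.30294296e-04
  1.49536238e+00  1.79659194e-01] [[0.982, -0.18, -0.061, 0.546], [-0.19, -0.931, -0.311, 0.12], [-0.001, 0.317, -0.949, 0.54], [0.0, 0.0, 0.0, 1.0]]
3.9417 [-6.62373076e-01  4.18993351e-01  1.50676930e+00  2.13040621e-04
  1.21490446e+00 -4.71801190e-01] [[0.982, -0.18, -0.059, 0.514], [-0.19, -0.931, -0.311, -0.25], [0.001, 0.317, -0.948, 0.391], [0.0, 0.0, 0.0, 1.0]]
```

View pics/w2.png

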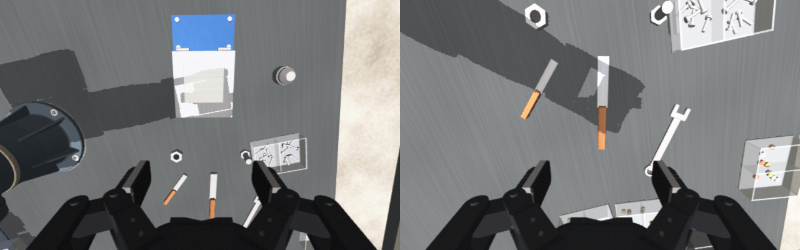

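The wrist view (left half) shows the cover at (172–234, 50–117) with the housing on its far side. In the right half the larger blade lies at about (602, 57–150), roughly aligned with the unit's x. Next I measure both.

Run:
```python
from h import *
import pickle
g=np.stack(np.meshgrid(np.arange(640),np.arange(400)),-1).reshape(-1,2)
def ld(n,b):
    im=pickle.load(open(n+'.pkl','rb')); P=pts(im,g); 
    hsv=cv2.cvtColor(im['pixels'],cv2.COLOR_RGB2HSV).reshape(-1,3).astype(int)
    m=(g[:,0]>b[0])&(g[:,0]<b[2])&(g[:,1]>b[1])&(g[:,1]<b[3])&(im['depth'].ravel()>0)
    return im,P,hsv,m
mr=lambda q:cv2.minAreaRect((q[:,:2]*1000).astype(np.float32))
im,P,hsv,m=ld('wb',(285,80,345,250))
h=m&(hsv[:,0]<25)&(hsv[:,1]>100); print('handle',mr(P[h&(P[:,2]>.02)]),np.median(P[h][:,2]))
b=m&(P[:,2]>.008)&(P[:,2]<.022)&(hsv[:,1]<60); print('blade',mr(P[b]),np.median(P[b][:,2]),b.sum())
im,P,hsv,m=ld('wu',(265,15,385,195))
c=m&(P[:,2]>.07); print('cover',mr(P[c]),np.median(P[c][:,2]),cv2.boxPoints(mr(P[c])))
k=m&(hsv[:,0]>100)&(hsv[:,0]<125)&(hsv[:,1]>150)&(P[:,2]>.05); print('housing',mr(P[k]),np.median(P[k][:,2]),cv2.boxPoints(mr(P[k])))
```

```text
handle ((491.1639709472656, -375.00640869140625), (97.41138458251953, 17.41243553161621), 77.86524200439453) 0.025349702576466848
blade ((506.8011779785156, -305.2319641113281), (154.19053649902344, 21.74720573425293), 78.68022918701172) 0.014057069417945767 1364
cover ((544.0958251953125, 79.21417999267578), (174.18116760253906, 152.351806640625), 79.68769073486328) 0.07895176097387685 [[453.56003     7.1669235]
 [603.45087   -20.106117 ]
 [634.6316    151.26144  ]
 [484.74078   178.53448  ]]
housing ((566.19775390625, 197.5235137939453), (75.63170623779297, 147.77761840820312), 79.84419250488281) 0.06248367003144259 [[486.79874 173.32864]
 [632.2609  147.27167]
 [645.5968  221.71838]
 [500.13458 247.77536]]
```

```bash
cat >> h.py <<'E'
PSI=79.7; U=np.array([np.cos(np.radians(PSI)),np.sin(np.radians(PSI))]); C=np.array([.545,.083])
BG=np.array([.4964,-.3505])
def blade_tcp(x,z,L=.125,dz=.013,y=0):
    """TCP for blade tip at unit x, height z"""
    p=C+U*(x-L)+y*np.array([-U[1],U[0]]); return [p[0],p[1],z+dz]
E
python3 - <<'E'
from h import *
import pickle
r.move_linear([*BG,.08],down(78),vel=.25); r.move_linear([*BG,.026],vel=.1)
r.set_gripper(0,110); print(r.current_opening(),r.current_finger_force())
r.move_linear([*BG,.10],vel=.15)
r.move_to(blade_tcp(-.125,.10),down(PSI)); 
im=cap('wrist'); save(im,'held.png'); pickle.dump(im,open('held.pkl','wb'))
im2=cap('side'); save(im2,'held_s.png')
a=np.vstack([im['pixels'][60:330,120:520],im2['pixels'][80:310,150:550]]);cv2.imwrite('pics/h2.png',cv2.resize(a[:,:,::-1],None,fx=1.2,fy=1.2))
print(r.current_t(),r.current_opening(),r.current_contact_force())
E
```

```text
0.1856447425506695 107.98272371292114
7.7083 0.1845391610820528 [-0.53449083 -0.32215421 -1.55978991]
```

View pics/h2.png

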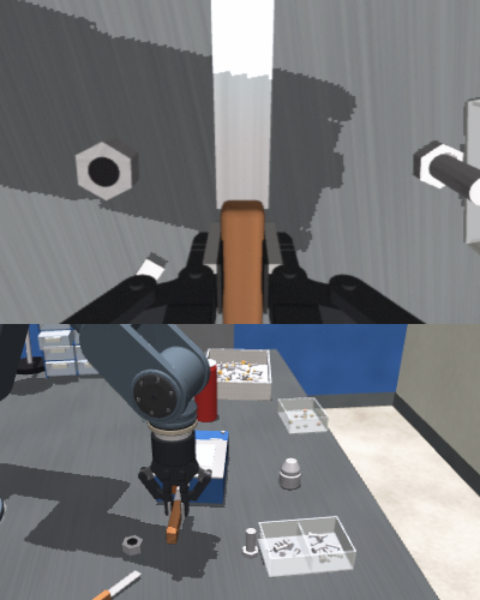

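The blade is held straight between the fingers, with its handle at crop (243, 205–320) and clear of the nut and bolt. Next I measure the tip in the hand and lever in small steps.

Run:
```python
from h import *
import pickle
im=pickle.load(open('held.pkl','rb'))
g=np.stack(np.meshgrid(np.arange(640),np.arange(400)),-1).reshape(-1,2)
P=pts(im,g)-np.array(blade_tcp(-.125,.10))
d=im['depth'].ravel()>0
x=P[:,:2]@U; y=P[:,:2]@np.array([-U[1],U[0]])
m=d&(abs(y)<.008)&(x>.04)&(x<.16)&(P[:,2]>-.05)
print(m.sum(),x[m].max(),np.polyfit(x[m],P[m,2],1),np.polyfit(x[m],y[m],1))
zt=np.polyval(np.polyfit(x[m],P[m,2],1),.125)-.0015; print('tip dz',zt)
dz=-zt
if not .008<dz<.022: raise SystemExit('check')
log=lambda s:print(s,round(r.current_t(),2),np.round(r.current_contact_force(),2),np.round(r.current_torque(),2))
f=lambda x,z,v=.12:r.move_linear(blade_tcp(x,z,dz=dz),vel=v)
f(-.125,.066); f(-.0795,.066,.06); log('in')
for th in [0,.05,.12,.2,.35,.5]:
    s=.1545; f(.075-s*np.cos(th),.075+s*np.sin(th)-.0015,.08); log(th)
im=cap('side'); save(im,'lift.png'); im2=cap('scene')
a=np.vstack([im['pixels'][100:260,200:440],im2['pixels'][80:240,230:470]]);cv2.imwrite('pics/l2.png',cv2.resize(a[:,:,::-1],None,fx=1.8,fy=1.8))
```

```text
7042 0.12174282861431775 [-0.00123026 -0.01274665] [ 5.67115105e-04 -4.65539448e-05]
tip dz -0.01440043672189574
in 9.04 [ 1.48  0.53 -1.13] [-0.01  0.04 -0.02]
0 9.29 [-0.07  0.65 -0.85] [-0.04  0.01 -0.01]
0.05 9.54 [-0.42  0.31 -1.74] [0.05 0.01 0.02]
0.12 9.82 [ 0.03  0.43 -0.99] [-0.02  0.    0.01]
0.2 10.13 [-0.36  1.13 -1.72] [-0.03  0.02 -0.02]
0.35 10.57 [-0.21 -0.42 -0.83] [-0.01  0.    0.  ]
0.5 11.02 [-0.32  0.13 -1.  ] [-0.09  0.   -0.  ]
```

View pics/l2.png

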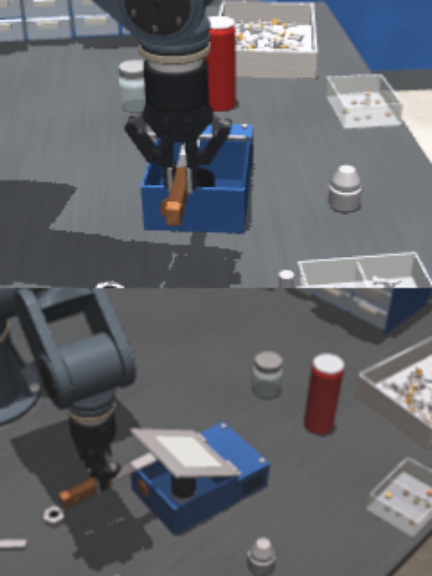

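The cover is up at roughly 0.5 rad (scene crop: plate at (190, 455)), resting on the blade. I'll carry on to upright, check the angle, then put the blade back.

Run:
```python
from h import *
dz=.0144
f=lambda x,z,v=.12:r.move_linear(blade_tcp(x,z,dz=dz),vel=v)
for th in [.65,.8,.95,1.1,1.25,1.4,1.5,1.56]:
    s=.1545; f(.075-s*np.cos(th),.075+s*np.sin(th)-.0015,.1)
print(r.current_t(),r.current_contact_force())
f(.02,.225,.15); 
for n in ['scene','side']:
    im=cap(n)
    g=np.stack(np.meshgrid(np.arange(640),np.arange(400)),-1).reshape(-1,2)
    P=pts(im,g); d=im['depth'].ravel()>0; x=(P[:,:2]-C)@U; y=(P[:,:2]-C)@np.array([-U[1],U[0]])
    m=d&(abs(y)<.085)&(x>.0)&(x<.15)&(P[:,2]>.1)&(P[:,2]<.27)&((x>.05)|(abs(y)>.05))
    p=np.polyfit(P[m,2],x[m],1); print(n,m.sum(),'theta',np.pi/2+np.arctan(p[0]),np.polyval(p,.075),P[m,2].max())
    save(im,n+'up.png')
print(r.current_t())
```

```text
13.975 [-0.61486599  0.92545518 -1.11077323]
scene 918 theta 1.5598613479292498 0.07500100880805075 0.24428834506536312
side 1480 theta 1.5597856613570948 0.075836219272313 0.24290430899849336
14.5833
```

The cover stands at 1.56 rad, and both cameras agree. I'll return the blade to its place, then look into the well.

Run:
```python
from h import *
import pickle
r.move_linear(blade_tcp(-.12,.2),vel=.25)
r.move_to([*BG,.07],down(78)); r.move_linear([*BG,.028],vel=.08)
r.set_gripper(.5); r.move_linear([*BG,.12],vel=.2); 
ims=cap('side')
r.move_linear([*BG,.36],vel=.3); r.set_gripper(1.0)
r.move_to([*C,.32],down(PSI+100)); print(r.current_q().round(2) if hasattr(r.current_q(),'round') else r.current_q())
im=cap('wrist'); save(im,'well.png'); pickle.dump(im,open('well.pkl','wb'))
g=np.stack(np.meshgrid(np.arange(640),np.arange(400)),-1).reshape(-1,2)
P=pts(im,g); d=im['depth'].ravel()>0
m=d&(np.linalg.norm(P[:,:2]-C,axis=1)<.04)&(P[:,2]>.047)&(P[:,2]<.06)
print(m.sum(),cv2.minEnclosingCircle((P[m,:2]*1000).astype(np.float32)),P[m].mean(0),np.median(P[m,2]))
a=np.hstack([im['pixels'],ims['pixels']]);cv2.imwrite('pics/p2.png',cv2.resize(a[:,:,::-1],(800,250)))
print(r.current_t())
```

```text
[ 0.07  0.29  1.56 -0.    1.29 -1.5 ]
927 ((544.7623291015625, 82.801513671875), 24.412145614624023) [0.54408316 0.08281554 0.05243868] 0.052463967284880175
21.0667
```

View pics/p2.png

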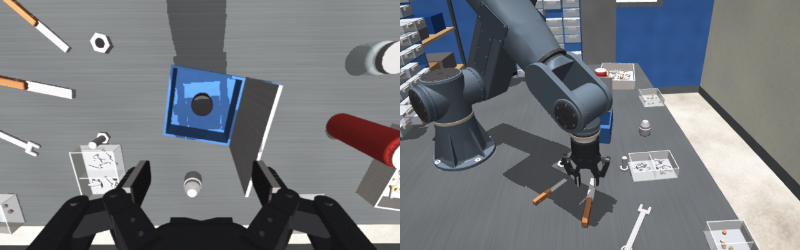

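The picture shows the black cap seated in the well at (202, 103), the cover standing clear, and the blade flat back on the bench. The measured cap centre agrees with the unit to within 0.5 mm. Next: grasp the cap and test both directions.

Run:
```python
from h import *
c=np.array([.5447,.0828]); base=100
def log(s): print(s,round(r.current_t(),2),np.round(r.current_contact_force(),2),np.round(r.current_torque(),2),round(r.current_opening(),3))
r.move_linear([*c,.12],vel=.25); log('above'); r.move_linear([*c,.046],vel=.12); log('down')
r.set_gripper(0,45); log('grip')
for a in [3,6,9,0,-3,-6,-9,0]:
    r.move_linear([*c,.046],down(PSI+base+a),vel=.05); r.sleep(.1); log(a)
```

```text
above 22.02 [-0.39 -0.02 -0.09] [-0.05 -0.03  0.02] 1.0
down 22.78 [-0.35  0.2  -0.33] [ 0.07 -0.05  0.01] 1.001
grip 23.23 [-2.45  0.59  7.63] [-0.17  0.35 -0.06] 0.549
3 23.57 [-1.07 -0.67  6.1 ] [0.   0.18 0.08] 0.555
6 23.93 [-0.13 -1.14  6.32] [0.06 0.08 0.04] 0.551
9 24.27 [ 0.2  -0.13  5.72] [0.03 0.05 0.03] 0.55
0 24.68 [-0.97  0.25  4.43] [-0.02  0.03 -0.12] 0.552
-3 25.03 [0.01 0.58 5.57] [-0.01 -0.06 -0.1 ] 0.554
-6 25.38 [-2.06  1.25  7.27] [ 0.09  0.3  -0.11] 0.555
-9 25.73 [-4.26  0.91  9.78] [0.25 0.66 0.05] 0.553
0 26.14 [-0.78  1.19  6.72] [-0.03  0.09  0.05] 0.553
```

Run:
```python
from h import *
c=np.array([.5447,.0828]); base=100
def log(s): print(s,round(r.current_t(),2),np.round(r.current_contact_force(),2),np.round(r.current_torque(),2),round(r.current_opening(),3))
for a in [10,20,30,40]:
    r.move_linear([*c,.046],down(PSI+base+a),vel=.05); log(a)
    if np.abs(r.current_torque()).max()>.9: break
im=cap('wrist'); save(im,'turn.png'); cv2.imwrite('pics/t.png',cv2.resize(im['pixels'][150:400,200:440,::-1],None,fx=2,fy=2))
```

```text
10 26.47 [ 0.06 -0.54  5.97] [-0.02  0.07  0.02] 0.557
20 26.79 [ 1.11 -1.02  6.05] [0.07 0.01 0.12] 0.552
30 27.12 [ 0.55 -0.52  6.79] [0.07 0.05 0.04] 0.549
40 27.44 [-0.13  0.33  5.84] [0.11 0.07 0.07] 0.549
```

View pics/t.png

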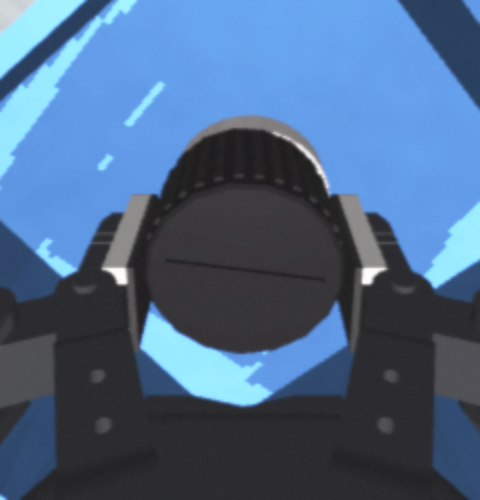

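The raised line (crop (167, 260) to (325, 280)) has turned with the gripper, so counter-clockwise loosens it. I'll turn to the end and lift.

Run:
```python
from h import *
c=np.array([.5447,.0828]); base=100
def log(s): print(s,round(r.current_t(),2),np.round(r.current_contact_force(),2),np.round(r.current_torque(),2),round(r.current_opening(),3),r.current_q()[5])
for a in [50,58,64,68,71]:
    r.move_linear([*c,.046],down(PSI+base+a),vel=.05); log(a)
    if abs(r.current_torque()[2])>.5: break
r.sleep(.2)
for z in [.05,.06,.075,.10]:
    r.move_linear([*c,z],vel=.05); log(z)
    if r.current_contact_force()[2]<-25: raise SystemExit('stuck')
r.move_linear([*c,.22],vel=.12); r.sleep(.5); log('up')
im=cap('wrist'); ims=cap('side'); save(im,'end.png')
a=np.hstack([im['pixels'],ims['pixels']]);cv2.imwrite('pics/e2.png',cv2.resize(a[:,:,::-1],(800,250)))
```

```text
50 27.82 [-0.7   1.23  5.58] [0.18 0.09 0.06] 0.554 -2.3725053618701004
58 28.11 [-0.61  0.95  5.75] [0.29 0.14 0.15] 0.552 -2.5122156746120945
64 28.37 [0.54 1.15 5.89] [0.2  0.13 0.09] 0.552 -2.616980368451779
68 28.62 [1.03 3.17 5.67] [ 0.54 -0.01 -0.  ] 0.551 -2.685417704144003
71 28.87 [1.7  7.46 5.23] [ 1.18 -0.15 -0.11] 0.55 -2.737492728085097
0.05 29.32 [-0.2   6.13  3.39] [ 1.09 -0.   -0.03] 0.552 -2.7370876250017835
0.06 29.67 [-0.68  0.47 -0.89] [-0.02  0.02 -0.04] 0.551 -2.737974385616175
0.075 30.12 [-0.36  0.03 -0.89] [-0.02  0.   -0.05] 0.55 -2.7383299232086986
0.1 30.77 [0.61 0.37 0.16] [-0.02 -0.01 -0.  ] 0.545 -2.7383654081427276
up 32.42 [ 0.48 -0.1  -0.6 ] [0.03 0.01 0.05] 0.552 -2.738392116211326
```

View pics/e2.png

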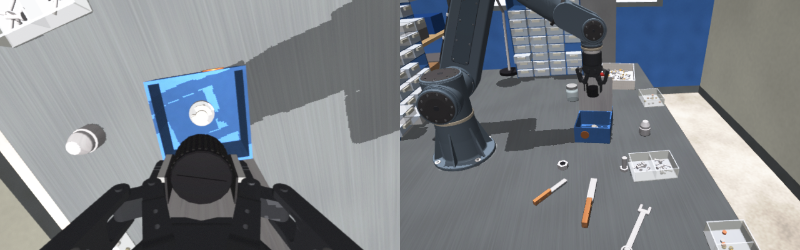

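The cap is in the gripper (left half, (202, 170)), the neck is bare, and the blade lies flat at (590, 203). Before handing in, I check the cover angle and cap height by depth.

Run:
```python
from h import *
g=np.stack(np.meshgrid(np.arange(640),np.arange(400)),-1).reshape(-1,2)
for n in ['scene','side']:
    im=cap(n); P=pts(im,g); d=im['depth'].ravel()>0; x=(P[:,:2]-C)@U; y=(P[:,:2]-C)@np.array([-U[1],U[0]])
    m=d&(abs(y)<.08)&(x>.05)&(x<.13)&(P[:,2]>.09)&(P[:,2]<.2)
    p=np.polyfit(P[m,2],x[m],1); th=np.pi/2+np.arctan(p[0]); print(n,m.sum(),'theta',th,'resid',np.std(x[m]-np.polyval(p,P[m,2])))
    b=d&(np.linalg.norm(P[:,:2]-(BG+[-.005,-.025]),axis=1)<.03)&(P[:,2]>.01); print('handle top',np.percentile(P[b,2],95))
    k=d&(np.hypot(x,y)<.03)&(P[:,2]>.1); print('lowest of cap',np.percentile(P[k,2],2) if k.any() else None)
if 1.4<th<1.75:
    print(r.current_finger_force(),r.current_t()); print(r.hand_in())
```

```text
scene 572 theta 1.596135450823113 resid 0.0016155909379022189
handle top 0.02809143830144487
lowest of cap 0.19226105279929628
side 1494 theta 1.5955303310990339 resid 0.0022289835039761897
handle top 0.02834565049589233
lowest of cap 0.19299556012375277
47.39024246111512 32.6167
the job is handed in; nothing more can be done
None
```

The job is handed in at 32.6 s, with the cover levered open to about 1.6 rad with the blade tool, the blade back flat on the bench, and the cap, which loosened counter-clockwise, held in the gripper about 190 mm above the bench; the hand-in returned no verdict.

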